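# Level the machine shelf with a spirit level and its levelling foot

## Robot

A 6-joint arm with a two-finger parallel gripper is mounted at the origin on the work surface. World frame = base frame: x ahead of the robot, y to its left, z up, the work surface at z = 0. Lengths are in mm, angles in rad, forces in N, time in s.
With the tool pointing down it reaches from about 400 to 925 mm from the base axis. Payload 12.5 kg.
Tool frame: the origin (TCP) lies at the centre of the arm's flange, where the gripper is bolted on; the fingertips stand 190 mm ahead of it and the grasp point (between the pads) lies 171 mm ahead of it; z points along the fingers, y is the line along which they close (so a half turn about z gives the same grasp; the last joint's range is limited). The gripper opens to 95 mm and grips with 3 to 60 N. Pads are 20 mm wide; open, the fingers measure 119 mm over their backs; the gripper's body (75 mm by 180 mm) begins 59 mm behind the grasp point.
Start: joints at [-1.218, 0.491, 1.559, -0, 1.092, -0.106], TCP at [276.814, -560.356, 404.761] pointing down, gripper open.
Joint ranges: [-3.1, 3.1], [-0.84, 2.19], [0.05, 2.79], [-1.13, 4.28], [0.06, 2.93], [-2.69, 2.69]. Speed limits (rad/s): [2.22, 2.22, 2.79, 3.14, 3.14, 3.14].

## Interface

Orientations are given as [roll, pitch, yaw] about the fixed x, y, z axes, in that order (R = Rz(yaw) Ry(pitch) Rx(roll)).
In Python, from cell import env, read_camera, search_frame, cut_out gives the robot as it stands. The module is installed in compiled form; this text tells all that it offers.
- The arm moves only by the tool move_arm, never from a script. Its argument "commands" is a list of rows, each a list of 3 entries, a list of its own where there are three numbers: the shift along the world's x, y, z normalised to -1 to 1, where 1 is 0.03 m, then the turn about the world's z normalised to -1 to 1, where 1 is 0.08 rad, then the opening, from -1 (shut) to 1 (fully open), so that 0 is half open. A call has 1 to 20 rows; each row shifts and turns the commanded pose from where the row before left it; what a row does not reach is not made up. A row lasts 1/12 s, in which the tool goes at most 41.7 mm and 7.16 degrees, less where a joint would pass 70% of its speed; a pose out of reach is approached as far as the arm can. A call with a number of a shift or a turn outside -1 to 1 is refused whole. A call with a gripper value outside its range is refused whole. The fingers move at their own pace and stop on an object; the grip force is fixed at half the most. Time passes only in rows, so rows that do not move let the fingers close. It gives the time, the measured TCP pose, the force, the opening and the grip force at its end, in the units of the state.
- env.state(): the state, without advancing time (a new reading comes with each control period).
- read_camera(name): name is "scene" or "top"; returns a dict with "image" (420x560x3 uint8, red, green, blue), "fx", "fy", "cx", "cy" (pixels), "rvec" (rotation vector, rad) and "tvec" (3), from world to camera coordinates, as OpenCV has them. Camera axes: x right, y down, z forward; pixel columns grow to the right and rows downward; lengths in mm; the calibration is good to about 2 mm. A picture is of the moment at which its call begins. There is no depth.
- env.job_done(): hands the job in; it is judged then, once.
Trained networks look in a picture, given as the dict that the camera call returned (one of the last four; its "shot" number tells which), for a name from the list of things; names that differ only in an ending like _2 or _b are one class to them, and where a whole thing is asked for, a point or a joint stands for the part that bears it (a point fixed in the world has none). Each returns a list of dicts, best first, with "confidence" (0 to 1); they miss things now and then, are a little off and sometimes report something else, mostly with a low value. They report only what shows in the picture. A call takes as long as a camera call.
- search_frame(thing, picture): "at" ([column, row] in pixels, amid what is visible of it).
- cut_out(thing, picture): "region" (420x560 bool, what is visible of it) and "at" ([column, row] in pixels, amid what is visible of it).
The state is a dict: "t": time; "joints": joint angles; "qvel": joint speeds; "tau": joint torques, N m; "eef_pos": TCP position; "tcp_rot": TCP orientation; "ft_force": force on the tool from outside, world axes, zero at the start; "moment": the same for the moment, N m; "opening": opening from 0.0 (shut) to 1.0 (fully open); "grip_force": force on a finger pad.
Only numpy, scipy, OpenCV 4.12 (cv2) and the standard library are available. Lean on these libraries where they do the work, as an engineer would, in place of code of your own. Each camera call takes 0.05 s, during which the arm holds its last target. There are 200 camera calls.

## Task

Level the low steel machine shelf: stand the spirit level upright and lengthways on the middle of the shelf, let go of it, and turn the black hand knob of the shelf's levelling foot until the bubble rests between the two lines. Then press straight down on the middle of the level from above with about a kilogram's push (some 10 N) to prove that the shelf stays level under load, and finish while still pressing, with the bubble between the lines. Leave the other things on the counter where they are.

Things in the scene. Friction and masses are not known exactly. Their poses are not given: they have to be found in the camera images.
- shelf_mid (a point): Centre of the top face of the low stainless machine shelf: flat plate 220 mm (x) by 360 mm (y), 100 mm above the counter. Its y axis runs lengthways, to the levelling foot just outside its +y end. A lip 29 mm high stands along the rear edge (x = +108 mm). At the start the +y end is too low by 1.9 to 4.4 mrad, and this point up to 0.9 mm below 100.
- shelf: The same shelf, standing on two fixed feet at its -y end and one levelling foot at its +y end; it cannot slide, only tilt lengthways. Origin on the counter midway between the fixed feet, 150 mm from the shelf's middle; axes as for shelf_mid.
- knob (a point): Centre of the round fluted black hand knob on top of the levelling foot's upright spindle: 46 mm diameter, 28 mm high (126 to 154 mm above the counter), 220 mm from shelf_mid along +y, above a lug of the shelf (its top at 88 mm). The point keeps its place and axes as the knob turns. Clockwise from above raises the shelf's +y end, 1.29 mrad per radian; takes 0.15 N m, stays where left.
- level_mid (a point): Centre of a loose aluminium spirit level, a straight bar 230 mm long (x), 24 mm wide (y), 48 mm high (z), 0.25 to 0.32 kg, flat underneath; at the start it stands upright on the counter. This point is 24 mm above its underside. It can be gripped across its width anywhere and pressed on its flat top anywhere.
- level: The same level; origin at the centre of its underside. In the middle of its top, under a clear cover flush with the top, lies a yellow-green vial 60 mm long with a pale bubble 16 mm long and two black lines across it, 12 mm either side of the middle.
- bubble (a joint): Position of the bubble along the level's own x axis (m), 0 in the middle, -0.020 to 0.020 at the ends. It moves towards the higher end, 4 mm per mrad of tilt: 5.2 mm per radian of the knob with the level lengthways on the shelf. Takes about 1.5 s to come to rest. Between the lines: within 4 mm of the middle.
- squeeze_bottle: White squeeze bottle, 60 mm diameter, 200 mm high, bystander; origin at the centre of its underside.
- shaker: Steel seasoning shaker, 70 mm diameter, 105 mm high, bystander; origin at the centre of its underside.
- ninth_pan: Small steel food pan, 108 by 176 by 65 mm, open on top, bystander; origin at the centre of its underside.

How it is judged (in metres and radians):
On the way, in this order (a step that is already met when the one before it is completed fails the run):
1. the level stands upright and lengthways on the middle of the shelf, let go of (contact force between level and shelf above 1 N and contact force between level and the fingers below 0.1 N and angle between level_mid's own z axis and vertical below 0.1 rad and angle between the x axis of level_mid and the y axis of shelf_mid, either way round below 0.2 rad and x of level_mid in the frame of shelf_mid between -0.07 and 0.07 m and y of level_mid in the frame of shelf_mid between -0.06 and 0.06 m), for 0.3 s.
2. the foot is turned so that the shelf is level and the bubble rests between the lines, with the level standing free on the shelf (value of joint bubble between -0.004 and 0.004 m and angle between shelf_mid's own z axis and vertical below 0.0012 rad and contact force between level and shelf above 1 N and contact force between level and the fingers below 0.1 N), for 0.6 s.
At the end, for the whole second after the job is handed in: Still pressing: level on shelf with 7 to 30 N (its weight included), 4 N or more from the hand; bubble within 4 mm of middle, shelf within 1.2 mrad of level; level upright, at rest, within 0.2 rad of lengthways, centre within 70 mm across and 60 mm along of the shelf's middle (contact force between level and shelf between 7 and 30 N and (contact force between level and the fingers above 4 N or contact force between level and the arm above 4 N) and value of joint bubble between -0.004 and 0.004 m and angle between shelf_mid's own z axis and vertical below 0.0012 rad and angle between level_mid's own z axis and vertical below 0.1 rad and angle between the x axis of level_mid and the y axis of shelf_mid, either way round below 0.2 rad and x of level_mid in the frame of shelf_mid between -0.07 and 0.07 m and y of level_mid in the frame of shelf_mid between -0.06 and 0.06 m and linear speed of level below 0.01 m/s); the arm keeps its last pose, push and grip.
It fails at once if a bystander is pushed more than 30 mm (distance of any of squeeze_bottle, shaker, ninth_pan from where it was at the start of the episode above 0.03 m).
It also fails if it takes over 70 s, if anything falls off the work surface, if the arm or the gripper's body presses on something with over 40 N, if the wrist force passes 120 N, or if a joint passes its speed limit or range.

## Working session

There is one attempt and no reset: what is moved stays moved. The work goes in short steps, Python scripts to look and compute and a tool call to move; the robot and the scene stay as the last step left them, time stands still between calls to the robot, and variables do not carry over. Pictures are saved under pics/ and viewed, at most 10 in all, crops included, and the job is handed in when it is done.

Besides the shell and the picture viewer there is one more tool, called after ">>>" in YAML: its name, and indented under it one key for each argument. move_arm: Moves the arm, as the interface text tells. Its arguments: {"type":"object","properties":{"commands":{"type":"array","items":{"type":"array"}}},"required":["commands"]}

```bash
mkdir -p pics; cat > h.py <<'E'
import numpy as np, cv2
from cell import env, read_camera, search_frame, cut_out
def ray(p,uv):
    K=np.array([[p["fx"],0,p["cx"]],[0,p["fy"],p["cy"]],[0,0,1.]])
    R=cv2.Rodrigues(np.array(p["rvec"],float))[0]; t=np.array(p["tvec"],float).ravel()
    return -R.T@t, R.T@np.linalg.inv(K)@np.array([uv[0],uv[1],1.])
def at_z(p,uv,z):
    c,d=ray(p,uv); return (c+d*(z-c[2])/d[2])[:2]
def save(p,n): cv2.imwrite("pics/"+n,p["image"][:,:,::-1])
E
python3 - <<'E'
from h import *
np.set_printoptions(precision=1,suppress=True)
for n in("top","scene"):
    p=read_camera(n); save(p,n+"0.png"); print(n,ray(p,(280,210)),p["fx"])
    for th,z in(("shelf",100),("knob",154),("level",48),("bubble",48),("squeeze_bottle",200),("shaker",105),("ninth_pan",65)):
        r=cut_out(th,p)
        for q in r[:2]:
            m=q["region"].astype(np.uint8); pts=cv2.findNonZero(m)
            bx=cv2.boxPoints(cv2.minAreaRect(pts))
            print(th,round(q["confidence"],2),q["at"],at_z(p,q["at"],z),[at_z(p,b,z).round().tolist() for b in bx])
print(env.state())
E
```

```text
top (array([ 292.4,   51.3, 1446.2]), array([ 0.2, -0. , -1. ])) 458.36261590985475
shelf 0.73 [269.5, 210.0] [573.   53.5] [[683.0, 284.0], [705.0, -136.0], [469.0, -142.0], [449.0, 266.0]]
knob 0.62 [271.4, 207.0] [570.5  48. ] [[670.0, 288.0], [692.0, -129.0], [465.0, -134.0], [444.0, 270.0]]
level 0.57 [388.1, 247.3] [ 466.  -310.7] [[363.0, -261.0], [586.0, -336.0], [575.0, -372.0], [353.0, -296.0]]
squeeze_bottle 0.87 [374.1, 164.7] [ 682.4 -242.9] [[666.0, -191.0], [742.0, -255.0], [704.0, -297.0], [629.0, -232.0]]
squeeze_bottle 0.41 [389.4, 248.0] [ 445.2 -274.8] [[357.0, -227.0], [554.0, -297.0], [544.0, -328.0], [347.0, -257.0]]
shaker 0.55 [153.4, 224.3] [529.3 398.1] [[529.0, 456.0], [587.0, 421.0], [547.0, 361.0], [490.0, 397.0]]
ninth_pan 0.91 [154.5, 303.6] [297.7 394.8] [[248.0, 493.0], [359.0, 494.0], [350.0, 302.0], [240.0, 303.0]]
scene (array([ 944.7,  344.9, 1010.1]), array([-0.4, -0.3, -0.9])) 381.02737498818243
shelf 0.75 [265.1, 228.7] [579.9  62. ] [[709.0, -131.0], [455.0, -188.0], [461.0, 282.0], [687.0, 288.0]]
knob 0.94 [265.7, 228.2] [599.5  79.2] [[737.0, -102.0], [504.0, -167.0], [485.0, 286.0], [696.0, 300.0]]
squeeze_bottle 0.85 [135.1, 207.3] [ 754.4 -202.6] [[762.0, -269.0], [706.0, -261.0], [745.0, -125.0], [797.0, -135.0]]
shaker 0.85 [385.8, 310.2] [594.2 424.4] [[619.0, 387.0], [543.0, 402.0], [558.0, 467.0], [631.0, 451.0]]
ninth_pan 0.74 [415.5, 230.6] [332.3 396.6] [[390.0, 314.0], [236.0, 312.0], [249.0, 495.0], [394.0, 487.0]]
{'t': 0.8, 'joints': array([-1.2,  0.5,  1.6,  0. ,  1.1, -0.1]), 'qvel': array([-0.,  0., -0., -0.,  0., -0.]), 'tau': array([  0. , -61.2, -25.8,   0.1,   0. ,  -0. ]), 'eef_pos': array([ 276.8, -560.3,  404.8]), 'tcp_rot': array([ 3.1, -0. ,  0.5]), 'ft_force': array([-0.7,  0.4, -0. ]), 'moment': array([ 0., -0., -0.]), 'grip_force': 0.0, 'opening': 1.0026842800687439}
```

View pics/top0.png

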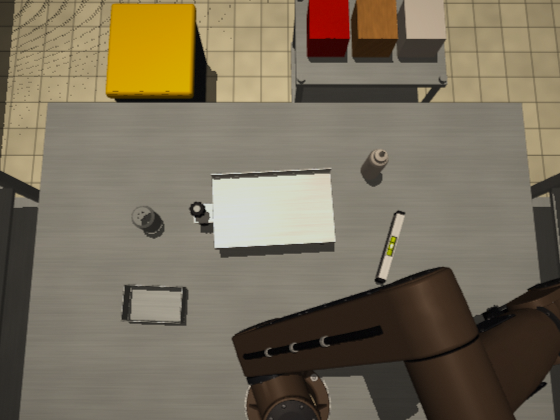

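View pics/scene0.png

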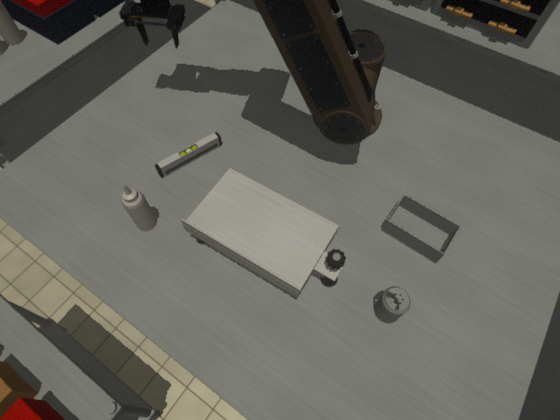

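The top picture shows the level from (380,281) to (401,213) with its vial at (391,245). The shelf corners are about (213,175), (331,171), (335,242) and (215,248), and the knob is at (198,209). The scene picture shows the knob at (336,258) and the vial at (188,151).

```bash
python3 - <<'E'
from h import *
np.set_printoptions(precision=1,suppress=True)
p=read_camera("top"); im=p["image"]
for n,uv,z in(("knob",(198,208.5),154),("vial",(391,245.5),48),("e1",(380,281),48),("e2",(401,213),48)): print(n,at_z(p,uv,z))
s=[at_z(p,u,100) for u in((213,178),(331,174),(335,242),(215,248))]; print(s)
m=(im[:,:,0]>130)&(im[:,:,2]<80)&(im[:,:,1]>130); m[:200]=0
pts=cv2.findNonZero(m.astype(np.uint8)); print(len(pts),cv2.minAreaRect(pts)); c=pts.reshape(-1,2).mean(0); print("vial",c,at_z(p,c,48))
q=max(cut_out("level",p),key=lambda q:q["confidence"]); pp=np.argwhere(q["region"])[:,::-1]; w=np.array([at_z(p,u,48) for u in pp]); e=np.linalg.eigh(np.cov(w.T))[1][:,1]; print("level yaw",np.arctan2(e[1],e[0])%np.pi,w.mean(0), np.ptp(w@e))
k=(im[195:225,185:212].max(2)<45); kp=cv2.findNonZero(k.astype(np.uint8)).reshape(-1,2)+[185,195]; print("dark",kp.mean(0),kp.min(0),kp.max(0))
ps=read_camera("scene")
print("scene",at_z(ps,(188.5,151),48),at_z(ps,(336,255),154))
L=np.vstack([cv2.resize(im[195:225,180:220],(800,600),interpolation=cv2.INTER_CUBIC)]); 
a=cv2.resize(im[150:270,180:345],None,fx=3.4,fy=3.4,interpolation=cv2.INTER_CUBIC); b=cv2.resize(im[205:290,370:410],None,fx=4.8,fy=4.8)
o=np.zeros((408,800,3),np.uint8); o[:a.shape[0],:a.shape[1]]=a; o[:b.shape[0],570:570+b.shape[1]]=b; cv2.imwrite("pics/c1.png",o[:,:,::-1])
E
```

```text
knob [566.5 259.2]
vial [ 471.5 -319.9]
e1 [ 363.2 -281.2]
e2 [ 573.4 -356.1]
[array([672.5, 224.9]), array([ 684.5, -133.9]), array([ 475.7, -140.4]), array([458.7, 214.7])]
47 ((390.4622802734375, 245.63206481933594), (3.9834558963775635, 17.994230270385742), 15.945395469665527)
vial [390.3 245.8] [ 470.5 -317.6]
level yaw 2.812254056267584 [ 465.7 -315.5] 234.14698831884527
dark [198.6 212. ] [190 202] [209 224]
scene [ 473.1 -315.9] [561.4 261. ]
```

View pics/c1.png

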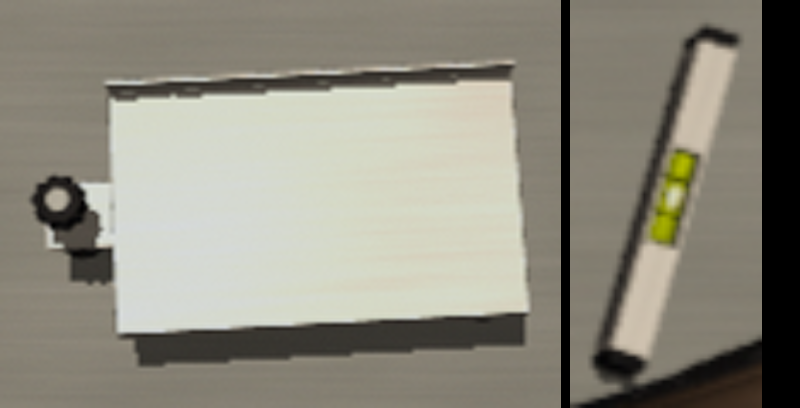

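The crop shows the knob top at about (197.4,209.1) in full-picture pixels, the bubble near the vial's middle, and the shelf yawed about 0.04. I take shelf_mid ≈ (573,41), the knob ≈ (565,261), and the level ≈ (470,-318) with yaw ≈ -0.335.

>>> move_arm:
  commands:
    - [[0.64, 0.8, -0.4], -1, 1]
    - [[0.64, 0.8, -0.4], -1, 1]
    - [[0.64, 0.8, -0.4], -1, 1]
    - [[0.64, 0.8, -0.4], -1, 1]
    - [[0.64, 0.8, -0.4], -1, 1]
    - [[0.64, 0.8, -0.4], -1, 1]
    - [[0.64, 0.8, -0.4], -1, 1]
    - [[0.64, 0.8, -0.4], -1, 1]
    - [[0.64, 0.8, -0.4], -1, 1]
    - [[0.64, 0.8, -0.4], -1, 1]
    - [[0, 0, 0], 0, 1]
    - [[0, 0, 0], 0, 1]

```text
t: 1.95
eef_pos: [469.6, -319.3, 284.3]
tcp_rot: [-3.141, 0.001, -0.338]
ft_force: [-0.2, -0.7, 0.0]
opening: 1.003
grip_force: 0.0
```

>>> move_arm:
  commands:
    - [[0, 0, -0.7], 0, 1]
    - [[0, 0, -0.7], 0, 1]
    - [[0, 0, -0.7], 0, 1]
    - [[0, 0, -0.6], 0, 1]
    - [[0, 0, 0], 0, 1]
    - [[0, 0, 0], 0, -1]
    - [[0, 0, 0], 0, -1]
    - [[0, 0, 0], 0, -1]
    - [[0, 0, 0], 0, -1]
    - [[0, 0, 0], 0, -1]
    - [[0, 0, 0], 0, -1]
    - [[0, 0, 0], 0, -1]
    - [[0, 0, 0], 0, -1]

```text
t: 3.03
eef_pos: [468.8, -320.3, 203.9]
tcp_rot: [3.141, -0.0, -0.341]
ft_force: [0.4, -0.3, 0.2]
opening: 0.499
grip_force: 0.0
```

>>> move_arm:
  commands:
    - [[0, 0, 0], 0, -1]
    - [[0, 0, 0], 0, -1]
    - [[0, 0, 0], 0, -1]
    - [[0, 0, 0], 0, -1]
    - [[0, 0, 0], 0, -1]
    - [[0, 0, 0], 0, -1]
    - [[0, 0, 0], 0, -1]

```text
t: 3.62
eef_pos: [468.8, -320.4, 203.8]
tcp_rot: [3.141, -0.0, -0.341]
ft_force: [-0.5, -1.7, -0.2]
opening: 0.253
grip_force: 30.0
```

>>> move_arm:
  commands:
    - [[0, 0, 1], 0, -1]
    - [[0, 0, 1], 0, -1]
    - [[0, 0, 1], 0, -1]
    - [[0, 0, 1], 0, -1]
    - [[0, 0, 1], 0, -1]
    - [[0.1, 0.8, 0], 0, -1]
    - [[0.1, 0.8, 0], 0, -1]
    - [[0.1, 0.8, 0], 0, -1]
    - [[0.1, 0.8, 0], 0, -1]
    - [[0.1, 0.8, 0], 0, -1]
    - [[0.3, 0.8, 0], 0.5, -1]
    - [[0.3, 0.8, 0], 0.5, -1]
    - [[0.3, 0.8, 0], 1, -1]
    - [[0.3, 0.8, 0], 1, -1]
    - [[0.3, 0.8, 0], 1, -1]
    - [[0.3, 0.8, 0], 1, -1]
    - [[0.3, 0.8, 0], 1, -1]
    - [[0.3, 0.8, 0], 1, -1]
    - [[0.3, 0.8, 0], 1, -1]
    - [[0.3, 0.8, 0], 1, -1]

```text
t: 5.28
eef_pos: [573.9, 41.0, 353.4]
tcp_rot: [-3.141, 0.001, 0.383]
ft_force: [0.7, -0.7, -2.6]
opening: 0.251
grip_force: 30.0
```

>>> move_arm:
  commands:
    - [[0, 0, 0], 1, -1]
    - [[0, 0, 0], 1, -1]
    - [[0, 0, 0], 1, -1]
    - [[0, 0, 0], 1, -1]
    - [[0, 0, 0], 1, -1]
    - [[0, 0, 0], 1, -1]
    - [[0, 0, 0], 1, -1]
    - [[0, 0, 0], 1, -1]
    - [[0, 0, 0], 1, -1]
    - [[0, 0, 0], 1, -1]
    - [[0, 0, 0], 1, -1]
    - [[0, 0, 0], 1, -1]
    - [[0, 0, 0], 1, -1]
    - [[0, 0, 0], 1, -1]
    - [[0, 0, 0], 1, -1]
    - [[0, 0, 0], 0.4, -1]
    - [[0, 0, 0], 0, -1]
    - [[0, 0, 0], 0, -1]

```text
t: 6.78
eef_pos: [573.7, 39.7, 353.4]
tcp_rot: [-3.141, -0.0, 1.61]
ft_force: [0.4, 0.7, -3.9]
opening: 0.25
grip_force: 30.0
```

```bash
python3 - <<'E'
from h import *
a=[]
for n in("top","scene"):
    p=read_camera(n); a.append(p["image"][120:330,160:400])
cv2.imwrite("pics/c2.png",cv2.resize(np.vstack(a),None,fx=1.42,fy=1.42,interpolation=cv2.INTER_CUBIC)[:,:,::-1])
E
```

```text
(no output)
```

View pics/c2.png

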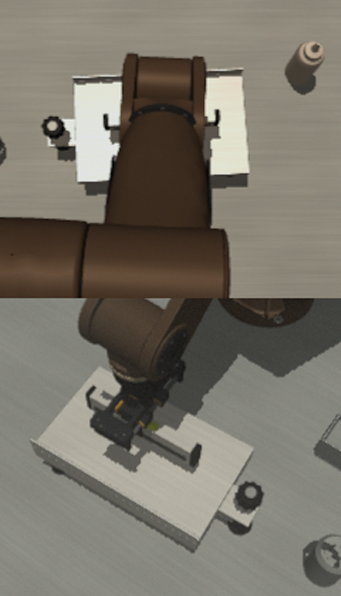

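The level hangs lengthways over the shelf's middle: its ends are symmetrical about the shelf's centre in the top view.

>>> move_arm:
  commands:
    - [[0, 0, -0.6], 0, -1]
    - [[0, 0, -0.6], 0, -1]
    - [[0, 0, -0.3], 0, -1]
    - [[0, 0, -0.07], 0, -1]
    - [[0, 0, -0.03], 0, -1]
    - [[0, 0, 0], 0, -1]
    - [[0, 0, 0], 0, -1]

```text
t: 7.47
eef_pos: [574.0, 39.7, 306.5]
tcp_rot: [3.14, 0.0, 1.611]
ft_force: [0.4, -0.2, -1.8]
opening: 0.25
grip_force: 30.0
```

>>> move_arm:
  commands:
    - [[0, 0, -0.03], 0, -1]
    - [[0, 0, 0], 0, -1]
    - [[0, 0, 0], 0, -1]

```text
t: 7.72
eef_pos: [573.8, 39.7, 305.2]
tcp_rot: [3.141, 0.0, 1.611]
ft_force: [-0.5, -0.1, -2.8]
opening: 0.251
grip_force: 30.0
```

>>> move_arm:
  commands:
    - [[0, 0, -0.03], 0, -1]
    - [[0, 0, -0.03], 0, -1]
    - [[0, 0, 0], 0, -1]
    - [[0, 0, 0], 0, -1]

```text
t: 8.05
eef_pos: [573.9, 39.7, 303.2]
tcp_rot: [3.141, 0.0, 1.611]
ft_force: [1.0, -0.3, 0.0]
opening: 0.249
grip_force: 30.0
```

>>> move_arm:
  commands:
    - [[0, 0, 0], 0, 0]
    - [[0, 0, 0], 0, 0]
    - [[0, 0, 0], 0, 0.3]
    - [[0, 0, 0], 0, 0.3]
    - [[0, 0, 0], 0, 0.3]
    - [[0, 0, 0], 0, 0.3]
    - [[0, 0, 0.5], 0, 0.3]
    - [[0, 0, 1], 0, 0.3]
    - [[0, 0, 1], 0, 0.3]
    - [[0, 0.5, 0.5], 0, 0.3]

```text
t: 8.88
eef_pos: [574.1, 53.4, 396.2]
tcp_rot: [3.138, 0.001, 1.609]
ft_force: [1.1, 0.3, -0.2]
opening: 0.65
grip_force: 0.0
```

>>> move_arm:
  commands:
    - [[-0.04, 0.86, 0], 1, 0.6]
    - [[-0.04, 0.86, 0], 1, 0.6]
    - [[-0.04, 0.86, 0], 1, 0.6]
    - [[-0.04, 0.86, 0], 1, 0.6]
    - [[-0.04, 0.86, 0], 1, 0.6]
    - [[-0.04, 0.86, 0], 1, 0.6]
    - [[-0.04, 0.86, 0], 1, 0.6]
    - [[-0.04, 0.86, 0], 1, 0.6]
    - [[0, 0, 0], 1, 0.6]
    - [[0, 0, 0], 1, 0.6]

```text
t: 9.72
eef_pos: [563.9, 262.6, 392.8]
tcp_rot: [3.142, -0.0, 2.417]
ft_force: [0.8, -0.6, -0.7]
opening: 0.799
grip_force: 0.0
```

```bash
cat > b.py <<'E'
from h import *
import sys
np.set_printoptions(precision=1,suppress=True,linewidth=150)
s=env.state(); print(s["t"],s["eef_pos"],s["tcp_rot"],s["joints"].round(2),s["ft_force"])
ims=[]
for n in ("top","scene"):
    p=read_camera(n); im=p["image"].astype(float)
    # project a line along the level (shelf y) at z=148 and sample
    R=np.array(p["rvec"],float); t=np.array(p["tvec"],float); K=np.array([[p["fx"],0,p["cx"]],[0,p["fy"],p["cy"]],[0,0,1.]])
    uv0=cv2.projectPoints(np.array([[574,40,148.]]),R,t,K,None)[0][0,0].round().astype(int)
    y0,x0=uv0[1],uv0[0]; w=im[y0-22:y0+22,x0-22:x0+22]
    g=(w[:,:,0]-w[:,:,2]); yel=g>60
    pts=np.argwhere(yel)[:,::-1]+[x0-22,y0-22]
    print(n,uv0,len(pts),end=" ")
    if len(pts)>5:
        W=np.array([at_z(p,q,148) for q in pts]); d=np.array([-np.sin(.04),np.cos(.04)]); nn=np.array([d[1],-d[0]])
        u=W@d; c=np.median(W@nn); print("vial ext",u.min(),u.max(),"world mid",(u.min()+u.max())/2,"across",c)
        us=np.arange(u.min()-12,u.max()+12,3); P=np.array([[*(d*a+nn*(c+o)),148.] for o in(-2,0,2) for a in us])
        q=cv2.projectPoints(P,R,t,K,None)[0].reshape(3,-1,2).astype(np.float32)
        for ch in(0,2): print(cv2.remap(im[:,:,ch].astype(np.float32),q[...,0],q[...,1],cv2.INTER_LINEAR).mean(0).astype(int))
    ims.append(cv2.resize(p["image"][y0-18:y0+18,x0-24:x0+24],None,fx=8,fy=8,interpolation=cv2.INTER_CUBIC))
cv2.imwrite("pics/"+sys.argv[1],np.hstack(ims)[:,:,::-1])
E
python3 b.py b1.png
```

```text
9.7167 [563.9 262.6 392.8] [ 3.1 -0.   2.4] [ 0.3  0.5  1.6  0.   1.1 -0.5] [ 0.8 -0.6 -0.7]
top [274 206] 86 vial ext -8.938732979061784 49.458822782679285 world mid 20.26004490180875 across 575.9720595966064
[219 219 206 143 130 177 182 203 217 214 207 194 185 184 185 184 173 145 145 173 184 185 181 145 148 201 220 220]
[207 208 195 130   9   0  42 140 183 189 177 112  18   0   0   0   0   0   1   0   0   0   0   5 101 193 212 212]
scene [259 214] 75 vial ext -8.415122246937981 49.775873076655486 world mid 20.68037541485875 across 577.0719997088896
[163 162 153 114 119 141 154 176 183 177 178 167 150 149 147 147 145 119 130 147 148 147 148 136 139 161 164 165]
[148 148 139  97  52  28  59 121 139 143 151 108  43  27  26  26  26  32  33  27  26  26  29  40 103 145 149 150]
```

View pics/b1.png

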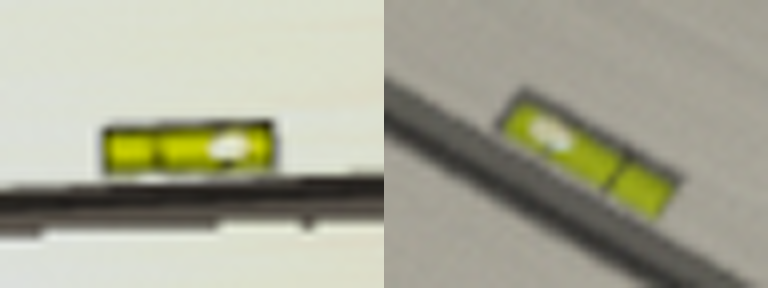

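The bubble sits toward the shelf's -y end (the knob end is low), about 15 mm from the middle, so the knob needs about 2.9 rad clockwise. I'll rewind the wrist a little, go down and grip the knob.

>>> move_arm:
  commands:
    - [[0, 0, -0.5], 1, 0.6]
    - [[0, 0, -0.5], 1, 0.6]
    - [[0, 0, -0.5], 1, 0.6]
    - [[0, 0, -0.5], 1, 0.6]
    - [[0, 0, -0.5], 1, 0.6]
    - [[0, 0, -0.2], 0, 0.6]
    - [[0, 0, 0], 0, 0.6]
    - [[0, 0, 0], 0, -1]
    - [[0, 0, 0], 0, -1]
    - [[0, 0, 0], 0, -1]
    - [[0, 0, 0], 0, -1]
    - [[0, 0, 0], 0, -1]
    - [[0, 0, 0], 0, -1]
    - [[0, 0, 0], 0, -1]
    - [[0, 0, 0], 0, -1]

```text
t: 11.07
eef_pos: [564.5, 262.3, 312.6]
tcp_rot: [3.138, 0.002, 2.81]
ft_force: [2.8, 12.7, -1.8]
opening: 0.476
grip_force: 30.0
```

>>> move_arm:
  commands:
    - [[0.01, 0.04, 0], 0, -1]
    - [[0, 0, 0], -0.5, -1]
    - [[0, 0, 0], -1, -1]
    - [[0, 0, 0], -1, -1]
    - [[0, 0, 0], -1, -1]
    - [[0, 0, 0], -1, -1]
    - [[0, 0, 0], -1, -1]
    - [[0, 0, 0], -1, -1]
    - [[0, 0, 0], -1, -1]
    - [[0, 0, 0], -1, -1]
    - [[0, 0, 0], -0.5, -1]
    - [[0, 0, 0], 0, -1]
    - [[0, 0, 0], 0, -1]

```text
t: 12.15
eef_pos: [564.9, 263.0, 312.6]
tcp_rot: [3.138, -0.0, 2.09]
ft_force: [2.8, 7.7, -1.0]
opening: 0.478
grip_force: 30.0
```

>>> move_arm:
  commands:
    - [[0, 0.03, 0], -0.5, -1]
    - [[0, 0, 0], -1, -1]
    - [[0, 0, 0], -1, -1]
    - [[0, 0, 0], -1, -1]
    - [[0, 0, 0], -1, -1]
    - [[0, 0, 0], -1, -1]
    - [[0, 0, 0], -1, -1]
    - [[0, 0, 0], -1, -1]
    - [[0, 0, 0], -1, -1]
    - [[0, 0, 0], -1, -1]
    - [[0, 0, 0], -1, -1]
    - [[0, 0, 0], -1, -1]
    - [[0, 0, 0], -1, -1]
    - [[0, 0, 0], -1, -1]
    - [[0, 0, 0], -1, -1]
    - [[0, 0, 0], -1, -1]
    - [[0, 0, 0], -1, -1]
    - [[0, 0, 0], -1, -1]
    - [[0, 0, 0], -1, -1]
    - [[0, 0, 0], -1, -1]

```text
t: 13.82
eef_pos: [565.5, 263.0, 312.7]
tcp_rot: [3.14, -0.004, 0.527]
ft_force: [7.6, -0.5, -1.6]
opening: 0.483
grip_force: 30.0
```

>>> move_arm:
  commands:
    - [[0, 0, 0], -1, -1]
    - [[0, 0, 0], -1, -1]
    - [[0, 0, 0], -1, -1]
    - [[0, 0, 0], -1, -1]
    - [[0, 0, 0], -1, -1]
    - [[0, 0, 0], -0.5, -1]
    - [[0, 0, 0], 0, -1]
    - [[0, 0, 0], 0, -1]
    - [[0, 0, 0], 0, -1]
    - [[0, 0, 0], 0, -1]
    - [[0, 0, 0], 0, -1]
    - [[0, 0, 0], 0, -1]
    - [[0, 0, 0], 0, -1]
    - [[0, 0, 0], 0, -1]
    - [[0, 0, 0], 0, -1]
    - [[0, 0, 0], 0, -1]
    - [[0, 0, 0], 0, -1]
    - [[0, 0, 0], 0, -1]

```text
t: 15.32
eef_pos: [565.6, 262.8, 312.7]
tcp_rot: [3.141, -0.004, 0.09]
ft_force: [9.2, -1.2, -2.1]
opening: 0.482
grip_force: 30.0
```

```bash
python3 b.py b2.png
```

```text
15.3167 [565.6 262.8 312.7] [ 3.1 -0.   0.1] [ 0.3  0.6  1.7 -0.   0.9  1.8] [ 9.2 -1.2 -2.1]
top [274 206] 89 vial ext -8.938732979061784 49.34257480841458 world mid 20.2019209146764 across 575.6681093233246
[221 221 198 132 139 179 182 182 180 143 136 178 202 213 212 207 178 137 157 184 184 184 176 139 150 204 221 221]
[209 210 186 107   8   0   0   0   0   0  12  86 154 183 187 163  82   6   0   0   0   0   0  20 114 196 213 213]
scene [259 214] 78 vial ext -8.415122246937981 49.19467555832845 world mid 20.389776655695233 across 577.0715252311034
[164 164 145 107 127 143 145 145 143 113 136 166 177 182 182 160 146 115 133 150 149 149 148 134 147 163 166 165]
[150 150 132  87  47  26  26  26  28  36  51 100 130 146 141 102  55  36  31  25  26  26  25  50 119 147 151 151]
```

The bubble is centred (index about 13.4 in the profile, with the lines at 9.5 and 17.3). I'll let go of the knob, rise and recheck.

>>> move_arm:
  commands:
    - [[0, 0, 0], 0, 0.5]
    - [[0, 0, 0], 0, 0.5]
    - [[0, 0, 0], 0, 0.5]
    - [[0, 0, 0], 0, 0.5]
    - [[0, 0, 0], 0, 0.5]
    - [[0, 0, 0.5], 0, 0.5]
    - [[0, 0, 0.8], 0, 0.5]
    - [[0, 0, 0.8], 1, 0.3]
    - [[0, 0, 0.8], 1, -1]
    - [[0, 0, 0], 1, -1]
    - [[0, 0, 0], 1, -1]
    - [[0, 0, 0], 1, -1]
    - [[0, 0, 0], 1, -1]
    - [[0, 0, 0], 1, -1]
    - [[0, 0, 0], 0.5, -1]
    - [[0, 0, 0], 0, -1]
    - [[0, 0, 0], 0, -1]
    - [[0, 0, 0], 0, -1]
    - [[0, 0, 0], 0, -1]

```text
t: 17.0
eef_pos: [564.5, 263.2, 399.1]
tcp_rot: [3.142, 0.0, 0.69]
ft_force: [0.2, -0.7, 0.1]
opening: 0.011
grip_force: 0.0
```

```bash
python3 b.py b3.png
```

```text
17.0 [564.5 263.2 399.1] [3.1 0.  0.7] [ 0.3  0.5  1.6 -0.   1.1  1.2] [ 0.2 -0.7  0.1]
top [274 206] 89 vial ext -8.938732979061784 49.34257480841458 world mid 20.2019209146764 across 575.6681093233246
[220 220 197 130 138 178 181 182 179 144 151 187 201 212 211 206 177 137 156 183 183 183 175 138 149 202 220 220]
[207 208 185 106   8   0   0   0   0   0   9  84 152 182 186 163  83   6   0   0   0   0   0  20 113 194 212 212]
scene [259 214] 79 vial ext -8.415122246937981 49.19467555832845 world mid 20.389776655695233 across 577.1509309529184
[165 164 146 107 125 143 145 146 142 112 134 165 176 180 181 161 147 115 133 149 150 150 148 135 145 163 165 165]
[150 150 133  88  46  28  25  26  27  35  41  85 128 144 139 102  57  37  31  24  26  27  25  47 117 147 150 150]
```

The bubble is still centred, so I move over the level and go down slowly.

>>> move_arm:
  commands:
    - [[0.03, -0.76, 0], 0, -1]
    - [[0.03, -0.76, 0], 0, -1]
    - [[0.03, -0.76, 0], 0, -1]
    - [[0.03, -0.76, 0], 0, -1]
    - [[0.03, -0.76, 0], 0, -1]
    - [[0.03, -0.76, 0], 0, -1]
    - [[0.03, -0.76, 0], 0, -1]
    - [[0.03, -0.76, 0], 0, -1]
    - [[0.03, -0.76, 0], 0, -1]
    - [[0.03, -0.76, 0], 0, -1]
    - [[0, 0, -0.5], 0, -1]
    - [[0, 0, -0.5], 0, -1]
    - [[0, 0, -0.5], 0, -1]
    - [[0, 0, -0.2], 0, -1]
    - [[0, 0, 0], 0, -1]
    - [[0, 0, 0], 0, -1]
    - [[0, 0, 0], 0, -1]

```text
t: 18.52
eef_pos: [573.7, 35.3, 348.9]
tcp_rot: [3.141, -0.001, 0.691]
ft_force: [0.1, 0.4, 0.7]
opening: 0.003
grip_force: 0.0
```

>>> move_arm:
  commands:
    - [[0, 0, -0.1], 0, -1]
    - [[0, 0, -0.1], 0, -1]
    - [[0, 0, -0.07], 0, -1]
    - [[0, 0, 0], 0, -1]
    - [[0, 0, 0], 0, -1]
    - [[0, 0, -0.03], 0, -1]
    - [[0, 0, 0], 0, -1]
    - [[0, 0, 0], 0, -1]

```text
t: 19.18
eef_pos: [573.5, 35.2, 339.1]
tcp_rot: [3.141, -0.0, 0.691]
ft_force: [0.8, 0.8, -0.5]
opening: 0.005
grip_force: 0.0
```

>>> move_arm:
  commands:
    - [[0, 0, -0.03], 0, -1]
    - [[0, 0, 0], 0, -1]
    - [[0, 0, 0], 0, -1]
    - [[0, 0, 0], 0, -1]

```text
t: 19.52
eef_pos: [573.5, 35.1, 338.4]
tcp_rot: [3.141, -0.0, 0.691]
ft_force: [-0.9, -0.6, 4.0]
opening: 0.003
grip_force: 2.0
```

>>> move_arm:
  commands:
    - [[0, 0, -0.02], 0, -1]
    - [[0, 0, 0], 0, -1]
    - [[0, 0, 0], 0, -1]
    - [[0, 0, 0], 0, -1]

```text
t: 19.85
eef_pos: [573.5, 35.2, 338.4]
tcp_rot: [3.141, -0.001, 0.691]
ft_force: [-2.6, -0.5, 10.2]
opening: 0.002
grip_force: 5.0
```

>>> move_arm:
  commands:
    - [[0, 0, 0], 0, -1]
    - [[0, 0, 0], 0, -1]
    - [[0, 0, 0], 0, -1]
    - [[0, 0, 0], 0, -1]
    - [[0, 0, 0], 0, -1]
    - [[0, 0, 0], 0, -1]
    - [[0, 0, 0], 0, -1]
    - [[0, 0, 0], 0, -1]
    - [[0, 0, 0], 0, -1]
    - [[0, 0, 0], 0, -1]
    - [[0, 0, 0], 0, -1]
    - [[0, 0, 0], 0, -1]
    - [[0, 0, 0], 0, -1]
    - [[0, 0, 0], 0, -1]
    - [[0, 0, 0], 0, -1]
    - [[0, 0, 0], 0, -1]
    - [[0, 0, 0], 0, -1]
    - [[0, 0, 0], 0, -1]
    - [[0, 0, 0], 0, -1]
    - [[0, 0, 0], 0, -1]

```text
t: 21.52
eef_pos: [573.5, 35.2, 338.4]
tcp_rot: [3.141, -0.001, 0.691]
ft_force: [-3.0, 0.6, 9.6]
opening: 0.003
grip_force: 5.0
```

```bash
python3 b.py b4.png
```

```text
21.5167 [573.5  35.2 338.4] [ 3.1 -0.   0.7] [-0.1  0.5  1.8 -0.   0.9  0.8] [-3.   0.6  9.6]
top [274 206] 0 scene [259 214] 16 vial ext 35.2132160105303 49.19467555832845 world mid 42.20394578442938 across 579.4226071338658
[ 88  90  79  84 110 128 123 137 148 143 169 174 175]
[ 54  52  42  46  43  36  33  32  36  90 149 158 159]
```

View pics/b4.png

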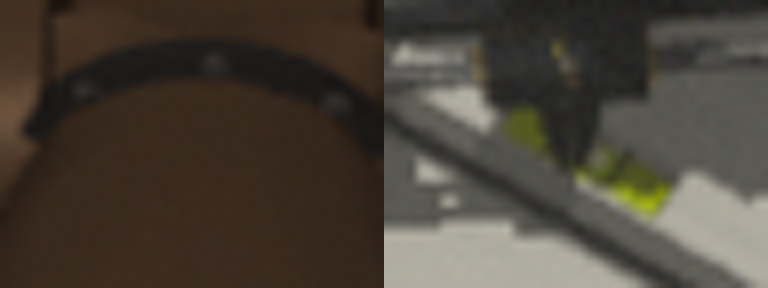

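The scene view shows the finger hiding part of the bubble, with a pale remnant at about (600,155) left of the line at (625,165), and the left end of the vial clear. I'll check that edge in finer detail.

```bash
cat > e.py <<'E'
from h import *
np.set_printoptions(precision=2,suppress=True,linewidth=170)
im=np.mean([read_camera("scene")["image"].astype(float) for _ in range(2)],0); p=read_camera("scene")
R=np.array(p["rvec"],float); t=np.array(p["tvec"],float); K=np.array([[p["fx"],0,p["cx"]],[0,p["fy"],p["cy"]],[0,0,1.]])
d=np.array([-np.sin(.04),np.cos(.04)]); nn=np.array([d[1],-d[0]]); us=np.arange(-30,31,2.)
for o in(-4,-2,0,2,4):
    q=cv2.projectPoints(np.array([[*(d*(a+20)+nn*(577+o)),148.] for a in us]),R,t,K,None)[0].reshape(1,-1,2).astype(np.float32)
    s=[cv2.remap(im[:,:,c].astype(np.float32),q[...,0],q[...,1],cv2.INTER_LINEAR)[0] for c in(0,2)]
    print(o); print(s[0].astype(int)); print(s[1]/s[0])
c=im[185:240,225:305].clip(0,255); c=255*(c/255)**.6
cv2.imwrite("pics/e.png",cv2.resize(c.astype(np.uint8),None,fx=10,fy=10,interpolation=cv2.INTER_CUBIC)[:,:,::-1])
E
python3 e.py
```

```text
-4
[ 56  62  70  78  69  56  47  42  40  39  41  46  44  42  45  67  88  96  88  78  64  64  73  76  77  78  78  83 101 111 131]
[0.7  0.6  0.49 0.45 0.49 0.58 0.75 0.84 0.89 0.89 0.87 0.86 0.87 0.86 0.86 0.8  0.77 0.72 0.62 0.55 0.57 0.55 0.49 0.43 0.43 0.44 0.44 0.41 0.3  0.41 0.65]
-2
[ 66  74  80  80  79  68  60  48  44  40  40  44  47  44  48  65  89  95  93  80  67  63  74  79  81  82  80  87 111 130 136]
[0.68 0.49 0.4  0.41 0.42 0.48 0.56 0.75 0.81 0.91 0.91 0.89 0.88 0.86 0.85 0.83 0.8  0.73 0.66 0.56 0.52 0.54 0.47 0.42 0.4  0.41 0.43 0.38 0.26 0.28 0.6 ]
0
[ 78  80  81  81  81  78  73  62  51  42  40  42  46  46  45  61  80  94  90  80  66  69  78  92  97  91  97 110 127 133 138]
[0.72 0.51 0.41 0.4  0.4  0.43 0.42 0.53 0.69 0.86 0.9  0.92 0.89 0.87 0.87 0.8  0.76 0.72 0.6  0.49 0.49 0.5  0.44 0.35 0.32 0.35 0.31 0.26 0.22 0.27 0.57]
2
[ 85  82  81  81  81  82  80  78  61  50  42  42  42  48  48  55  75  85  86  81  71  74  94 111 125 121 123 132 147 147 139]
[0.76 0.57 0.42 0.4  0.39 0.42 0.4  0.4  0.56 0.7  0.84 0.87 0.89 0.83 0.78 0.73 0.66 0.59 0.5  0.48 0.51 0.52 0.39 0.29 0.24 0.23 0.21 0.19 0.16 0.24 0.58]
4
[ 89  84  82  81  82  82  83  81  71  62  55  50  44  49  56  69  85  93  94  85  87  98 116 131 148 146 140 152 155 151 149]
[0.8  0.64 0.52 0.45 0.45 0.45 0.45 0.47 0.53 0.67 0.75 0.78 0.85 0.78 0.69 0.58 0.51 0.57 0.57 0.53 0.61 0.58 0.46 0.4  0.29 0.27 0.3  0.23 0.27 0.34 0.63]
```

View pics/e.png

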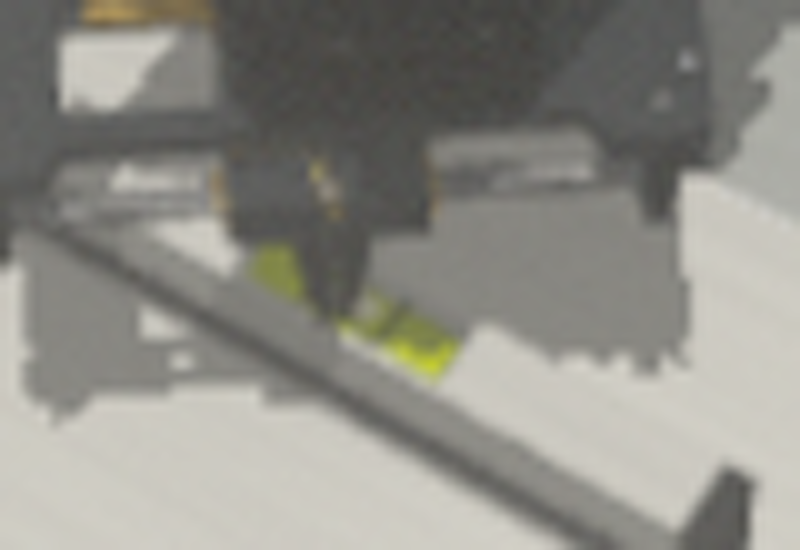

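Under load the bubble's right-hand edge is at about +6 mm, against about +5 mm unloaded. That puts the bubble within about 1 mm of the middle while I press with about 10 N, so I hand it in.

```bash
python3 -c "
from cell import env
print(env.state()['ft_force']); print(env.job_done())"
```

```text
[-2.3500396  -0.04139137 10.23498229]
the job is handed in; nothing more can be done
None
```

I levelled the shelf and handed the job in still pressing on the level with about 10 N, roughly 8 mm off its middle. The bubble sat about 1 mm from centre, judged from its one visible edge because the finger hid part of it; the hand-in returned no verdict.

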